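# Transfer leak-tested housings to the outgoing rack in reverse order

### The arm

A 7-joint arm with a two-finger parallel gripper is mounted at the origin on the work surface. World frame = base frame: x ahead of the robot, y to its left, z up, the work surface at z = 0. Lengths are in m, angles in degrees, forces in N, time in s.
With the tool pointing down it reaches from about 0.4 to 0.85 m from the base axis. Payload 6.9 kg.
Tool frame: the origin (TCP) lies midway between the tips of the shut fingers; the grasp point (between the pads) lies 19 mm behind it; z points along the fingers, y is the direction in which the jaws open and shut (so a half turn about z gives the same grasp; the last joint's range is limited). The gripper opens to 85 mm and grips with 20 to 120 N. Pads are 22 mm wide; open, the fingers measure 114 mm over their backs; the gripper's body (76 mm by 85 mm) begins 54 mm behind the grasp point. The pads swing forward as they close: fully open they stand 13 mm farther back than shut.
Start: joints at [-69.929, 29.078, -13.613, 85.955, 7.202, 65.827, -8.869], TCP at [0.151, 0.606, 0.231] pointing down, gripper open.
Joint ranges: [-176.47, 176.47], [-13.61, 117.27], [-81.72, 77.17], [0.22, 143.17], [-87.28, 267.28], [10, 112.55], [-165.47, 165.47]. Speed limits (degrees/s): [136.94, 136.94, 180, 180, 180, 180, 180].

### API

Orientations are given as [roll, pitch, yaw] about the fixed x, y, z axes, in that order (R = Rz(yaw) Ry(pitch) Rx(roll)).
In Python, from workcell import arm gives the robot as it stands.
- The arm moves only by the tool apply_moves, never from a script. Its argument "plan" is a list of rows, each a list of 7 numbers: the finger opening in cm, from 0 to 8.54, then the shift along the tool's x, y, z in cm, then the turn, a rotation vector about the tool's x, y, z in degrees. In form: [[fingers, dx, dy, dz, rx, ry, rz], ...]. A call has 1 to 5 rows; each row shifts and turns the pose as measured when the row begins, along the tool's axes as they then stand; what a row does not reach is not made up. A row lasts 1/10 s, in which the tool goes at most 50 mm and 8.59 degrees, less where a joint would pass 70% of its speed; a pose out of reach is approached as far as the arm can. A call with a gripper value outside its range is refused whole. The fingers move at their own pace and stop on an object; "force" is the grip in N (left out, the last holds). Time passes only in rows, so rows that do not move let the fingers close. It gives the time, the measured TCP pose, the force and the opening at its end, in the units of the state.
- arm.read_state(): the state, without advancing time (a new reading comes with each control period).
- arm.capture(name): name is "scene" or "top" or "wrist"; returns (picture, depth): 384x512x3 uint8, red, green, blue; 384x512 float32, m along the optical axis (not along the pixel's ray), 0 where there is no reading.
- arm.get_calibration(name): a dict with "mtx" (3x3 intrinsics, pixels), "pose" (4x4, takes a point from camera to world coordinates); the wrist camera has in their place "tool_from_camera" (4x4, takes a point from camera to tool coordinates, whose origin is the TCP and whose axes are the flange's). Camera axes: x right, y down, z forward; pixel columns grow to the right and rows downward; lengths in m; the calibration is good to about 2 mm. A picture is of the moment at which its call begins: read the wrist's pose just before it. get_calibration takes no time and is no camera call.
- arm.hand_in(): hands the job in, once; it reports no verdict.
Trained networks look in the newest picture that a camera, given by its name, has taken for a name from the list of things; names that differ only in an ending like _2 or _b are one class to them, and where a whole thing is asked for, a point or a joint stands for the part that bears it (a point fixed in the world has none). Each returns a list of dicts, best first, with "conf" (0 to 1); they miss things now and then, are a little off and sometimes report something else, mostly with a low value. They report only what shows in the picture. A call takes as long as a camera call.
- arm.find_in(camera, label): "at" ([column, row] in pixels, amid what is visible of it).
- arm.pinpoint(camera, label): "at" ([column, row] in pixels: a listed point, or the origin of a listed thing).
The state is a dict: "t": time; "joint_pos": joint angles; "dq": joint speeds; "tau": joint torques, N m; "position": TCP position; "eef_rot": TCP orientation; "contact_force": force on the tool from outside, world axes, zero at the start; "moment": the same for the moment, N m; "finger_gap": finger opening in m.
Only numpy, scipy, OpenCV 4.12 (cv2) and the standard library are available. Lean on these libraries where they do the work, as an engineer would, in place of code of your own. Each camera call takes 0.05 s, during which the arm holds its last target.

### The job

Move the four tested aluminium housings from the full rack to the empty rack, one upright in each nest, in reverse order: the one at the left end of the full rack goes to the right end of the other rack, its neighbour next to it, and so on, so that the last one tested leaves first. Keep every housing upright on the way, and do not disturb the dial gauge lying beside the racks.

Things in the scene. Friction and masses are not known exactly. Their poses are not given: they have to be found in the camera images.
- block: machined aluminium valve block, a 40 x 40 mm square prism 48 mm high with a round boss (20 mm across, top at 56 mm) in the middle of its top; sides square to its x and y axes; about 0.2 kg. Origin: centre of its underside, z up.
- canister: plain round aluminium filter canister, 36 mm across, 68 mm high with a bevelled shoulder above 60 mm and a black sealing ring near the top; about 0.18 kg. Origin: centre of its underside, z up.
- flange: aluminium flanged tube: round foot flange 44 mm across and 10 mm thick, above it a round tube 30 mm across up to 54 mm with a dark bore in its top; about 0.14 kg. Origin: centre of its underside, z up.
- hex: aluminium hexagonal coupling, 36 mm across flats (two of the flats face along its +x and -x), 44 mm high, with a round neck 22 mm across on top reaching 58 mm; about 0.17 kg. Origin: centre of its underside, z up.
- target_rack: the empty rack, fixed: aluminium plate 78 (x) by 310 (y) by 10 mm on the bench, with four alike square black nests, centres at x = 0, y = -108, -36, 36, 108 mm. Each is 56 x 56 mm inside, floor 14 mm and 3 mm thick rim 22 mm above the bench. Origin: centre of the plate's underside; z up, y roughly to the robot's left. It may lie nearer to the robot than the full rack or beyond it.
- nest_block: the fixed square black nest in which the valve block starts, one of four alike, 72 mm apart in a row along their y axis (roughly to the robot's left) on the full rack, whose plate is like the empty rack's. 56 x 56 mm inside, 3 mm thick rim. Origin: centre of its underside, 10 mm above the bench; floor 4 mm, rim 12 mm above the origin.
- nest_canister: the fixed square black nest in which the filter canister starts, one of four alike, 72 mm apart in a row along their y axis (roughly to the robot's left) on the full rack, whose plate is like the empty rack's. 56 x 56 mm inside, 3 mm thick rim. Origin: centre of its underside, 10 mm above the bench; floor 4 mm, rim 12 mm above the origin.
- nest_flange: the fixed square black nest in which the flanged tube starts, one of four alike, 72 mm apart in a row along their y axis (roughly to the robot's left) on the full rack, whose plate is like the empty rack's. 56 x 56 mm inside, 3 mm thick rim. Origin: centre of its underside, 10 mm above the bench; floor 4 mm, rim 12 mm above the origin.
- nest_hex: the fixed square black nest in which the hexagonal coupling starts, one of four alike, 72 mm apart in a row along their y axis (roughly to the robot's left) on the full rack, whose plate is like the empty rack's. 56 x 56 mm inside, 3 mm thick rim. Origin: centre of its underside, 10 mm above the bench; floor 4 mm, rim 12 mm above the origin.
- gauge: loose round dial gauge lying on its back on the bench to the right of the racks, dark case 62 mm across and 26 mm high, white face, brass stub along its -x. Origin: centre of its underside. Not part of the job.

How it is judged (in metres and radians):
At the end, for the whole second after the job is handed in: Each housing stands upright (within 0.1 rad) and at rest on the floor of its own nest of the target rack (height within 4 mm, within 12 mm of the nest centre along each rack axis), in the reverse of the order in which they stood on the full rack (x of block in the frame of target_rack between -0.012 and 0.012 m and z of block in the frame of target_rack between 0.01 and 0.018 m and angle between each of block, canister, flange, hex's own z axis and vertical below 0.1 rad and linear speed of each of block, canister, flange, hex below 0.02 m/s and (y of block in the frame of target_rack between -0.12 and -0.096 m or y of block in the frame of target_rack between -0.048 and -0.024 m or y of block in the frame of target_rack between 0.024 and 0.048 m or y of block in the frame of target_rack between 0.096 and 0.12 m) and x of canister in the frame of target_rack between -0.012 and 0.012 m and z of canister in the frame of target_rack between 0.01 and 0.018 m and (y of canister in the frame of target_rack between -0.12 and -0.096 m or y of canister in the frame of target_rack between -0.048 and -0.024 m or y of canister in the frame of target_rack between 0.024 and 0.048 m or y of canister in the frame of target_rack between 0.096 and 0.12 m) and x of flange in the frame of target_rack between -0.012 and 0.012 m and z of flange in the frame of target_rack between 0.01 and 0.018 m and (y of flange in the frame of target_rack between -0.12 and -0.096 m or y of flange in the frame of target_rack between -0.048 and -0.024 m or y of flange in the frame of target_rack between 0.024 and 0.048 m or y of flange in the frame of target_rack between 0.096 and 0.12 m) and x of hex in the frame of target_rack between -0.012 and 0.012 m and z of hex in the frame of target_rack between 0.01 and 0.018 m and (y of hex in the frame of target_rack between -0.12 and -0.096 m or y of hex in the frame of target_rack between -0.048 and -0.024 m or y of hex in the frame of target_rack between 0.024 and 0.048 m or y of hex in the frame of target_rack between 0.096 and 0.12 m) and ((y of nest_block in the frame of nest_canister above 0 m and ((y of canister in the frame of target_rack above -0.072 m and y of block in the frame of target_rack below -0.072 m) or (y of canister in the frame of target_rack above 0 m and y of block in the frame of target_rack below 0 m) or (y of canister in the frame of target_rack above 0.072 m and y of block in the frame of target_rack below 0.072 m))) or (y of nest_block in the frame of nest_canister below 0 m and ((y of block in the frame of target_rack above -0.072 m and y of canister in the frame of target_rack below -0.072 m) or (y of block in the frame of target_rack above 0 m and y of canister in the frame of target_rack below 0 m) or (y of block in the frame of target_rack above 0.072 m and y of canister in the frame of target_rack below 0.072 m)))) and ((y of nest_block in the frame of nest_flange above 0 m and ((y of flange in the frame of target_rack above -0.072 m and y of block in the frame of target_rack below -0.072 m) or (y of flange in the frame of target_rack above 0 m and y of block in the frame of target_rack below 0 m) or (y of flange in the frame of target_rack above 0.072 m and y of block in the frame of target_rack below 0.072 m))) or (y of nest_block in the frame of nest_flange below 0 m and ((y of block in the frame of target_rack above -0.072 m and y of flange in the frame of target_rack below -0.072 m) or (y of block in the frame of target_rack above 0 m and y of flange in the frame of target_rack below 0 m) or (y of block in the frame of target_rack above 0.072 m and y of flange in the frame of target_rack below 0.072 m)))) and ((y of nest_block in the frame of nest_hex above 0 m and ((y of hex in the frame of target_rack above -0.072 m and y of block in the frame of target_rack below -0.072 m) or (y of hex in the frame of target_rack above 0 m and y of block in the frame of target_rack below 0 m) or (y of hex in the frame of target_rack above 0.072 m and y of block in the frame of target_rack below 0.072 m))) or (y of nest_block in the frame of nest_hex below 0 m and ((y of block in the frame of target_rack above -0.072 m and y of hex in the frame of target_rack below -0.072 m) or (y of block in the frame of target_rack above 0 m and y of hex in the frame of target_rack below 0 m) or (y of block in the frame of target_rack above 0.072 m and y of hex in the frame of target_rack below 0.072 m)))) and ((y of nest_canister in the frame of nest_flange above 0 m and ((y of flange in the frame of target_rack above -0.072 m and y of canister in the frame of target_rack below -0.072 m) or (y of flange in the frame of target_rack above 0 m and y of canister in the frame of target_rack below 0 m) or (y of flange in the frame of target_rack above 0.072 m and y of canister in the frame of target_rack below 0.072 m))) or (y of nest_canister in the frame of nest_flange below 0 m and ((y of canister in the frame of target_rack above -0.072 m and y of flange in the frame of target_rack below -0.072 m) or (y of canister in the frame of target_rack above 0 m and y of flange in the frame of target_rack below 0 m) or (y of canister in the frame of target_rack above 0.072 m and y of flange in the frame of target_rack below 0.072 m)))) and ((y of nest_canister in the frame of nest_hex above 0 m and ((y of hex in the frame of target_rack above -0.072 m and y of canister in the frame of target_rack below -0.072 m) or (y of hex in the frame of target_rack above 0 m and y of canister in the frame of target_rack below 0 m) or (y of hex in the frame of target_rack above 0.072 m and y of canister in the frame of target_rack below 0.072 m))) or (y of nest_canister in the frame of nest_hex below 0 m and ((y of canister in the frame of target_rack above -0.072 m and y of hex in the frame of target_rack below -0.072 m) or (y of canister in the frame of target_rack above 0 m and y of hex in the frame of target_rack below 0 m) or (y of canister in the frame of target_rack above 0.072 m and y of hex in the frame of target_rack below 0.072 m)))) and ((y of nest_flange in the frame of nest_hex above 0 m and ((y of hex in the frame of target_rack above -0.072 m and y of flange in the frame of target_rack below -0.072 m) or (y of hex in the frame of target_rack above 0 m and y of flange in the frame of target_rack below 0 m) or (y of hex in the frame of target_rack above 0.072 m and y of flange in the frame of target_rack below 0.072 m))) or (y of nest_flange in the frame of nest_hex below 0 m and ((y of flange in the frame of target_rack above -0.072 m and y of hex in the frame of target_rack below -0.072 m) or (y of flange in the frame of target_rack above 0 m and y of hex in the frame of target_rack below 0 m) or (y of flange in the frame of target_rack above 0.072 m and y of hex in the frame of target_rack below 0.072 m))))); the robot touches nothing.
It fails at once if a housing is tipped over (tilted more than 0.8 rad) (angle between any of block, canister, flange, hex's own z axis and vertical above 0.8 rad).
It fails at once if the dial gauge is disturbed (moved more than 20 mm) (distance of gauge from where it was at the start of the episode above 0.02 m).
It also fails if it takes over 106 s, if anything falls off the work surface, if the arm or the gripper's body presses on something with over 40 N, if the wrist force passes 120 N, or if a joint passes its speed limit or range.

## Working session

There is one attempt and no reset: what is moved stays moved. The work goes in short steps, Python scripts to look and compute and a tool call to move; the robot and the scene stay as the last step left them, time stands still between calls to the robot, and variables do not carry over. Pictures are saved under pics/ and viewed, and the job is handed in when it is done.

Besides the shell and the picture viewer there is one more tool, called after ">>>" as name(argument=value, ...), one argument or row to a line, values as JSON. apply_moves: Moves the arm, as the interface text tells. Its arguments: {"type":"object","properties":{"plan":{"type":"array"},"force":{"type":"number"}},"required":["plan"]}

```bash
mkdir -p pics; ls; python3 - <<'E'
from workcell import arm
import cv2,numpy as np
s=arm.read_state(); print({k:np.round(v,4).tolist() for k,v in s.items()})
for n in ["scene","top"]:
    im,d=arm.capture(n); cv2.imwrite(f"pics/{n}0.png",im[:,:,::-1]); np.save(f"{n}_d.npy",d)
    c=arm.get_calibration(n); print(n,np.round(c["mtx"],1).tolist(),np.round(c["pose"],3).tolist())
print(arm.get_calibration("wrist"))
E
```

```text
pics
{'t': 0.0, 'joint_pos': [-69.9278, 29.1254, -13.6081, 86.0099, 7.2025, 65.8266, -8.8705], 'dq': [-0.0645, 0.042, 0.0098, 0.0234, 0.0364, 0.0041, 0.0164], 'tau': [-0.0004, -62.0587, -2.1873, -24.9654, 0.0125, 0.0118, -0.0], 'position': [0.1515, 0.6058, 0.2304], 'eef_rot': [-179.897, 0.0029, 165.9719], 'contact_force': [1.0019, -0.1843, 0.3199], 'moment': [-0.0113, 0.0399, -0.0202], 'finger_gap': 0.0855}
scene [[418.1, 0.0, 252.8], [0.0, 418.1, 195.8], [0.0, 0.0, 1.0]] [[-0.414, 0.722, -0.555, 1.103], [0.91, 0.34, -0.237, 0.127], [0.017, -0.603, -0.797, 0.858], [0.0, 0.0, 0.0, 1.0]]
top [[473.5, 0.0, 259.4], [0.0, 473.5, 186.8], [0.0, 0.0, 1.0]] [[-0.014, -0.981, 0.195, 0.377], [-1.0, 0.014, 0.002, -0.115], [-0.005, -0.195, -0.981, 0.97], [0.0, 0.0, 0.0, 1.0]]
{'mtx': array([[280.43804201,   0.        , 253.38575969],
       [  0.        , 280.43804201, 190.69108569],
       [  0.        ,   0.        ,   1.        ]]), 'tool_from_camera': array([[ 8.11071659e-04, -9.54400809e-01, -2.98527115e-01,
         7.60320860e-02],
       [ 9.99999614e-01,  8.75381303e-04, -8.17121025e-05,
         5.13838102e-04],
       [ 3.39311152e-04, -2.98526934e-01,  9.54401150e-01,
        -1.42586446e-01],
       [ 0.00000000e+00,  0.00000000e+00,  0.00000000e+00,
         1.00000000e+00]])}
```

View pics/scene0.png

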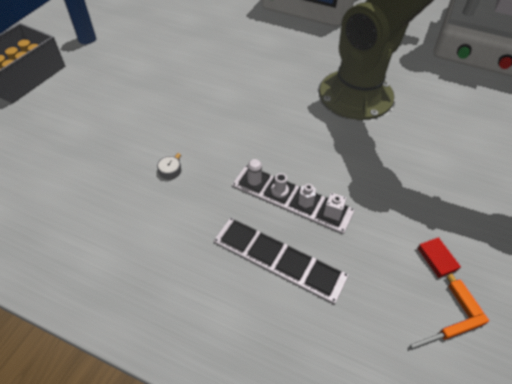

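View pics/top0.png

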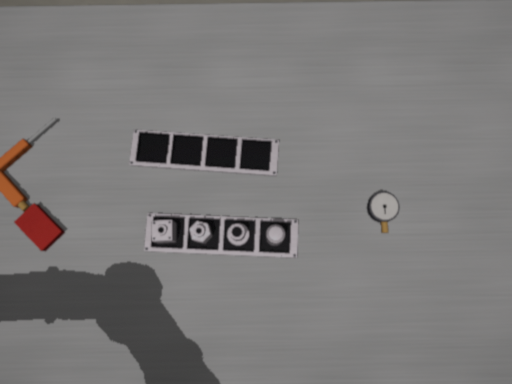

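Top view: the full rack is nearer the robot, at about (222,235) px, holding block, hex, flange and canister from left to right. The empty rack lies beyond it at about (205,152), and the gauge is at (384,207). Next I'll measure these.

```bash
cat > h.py <<'E'
from workcell import arm
import cv2,numpy as np
from scipy.spatial.transform import Rotation as R
def unproj(px,K,T,z):
    px=np.atleast_2d(px).astype(float)
    r=np.c_[(px[:,0]-K[0,2])/K[0,0],(px[:,1]-K[1,2])/K[1,1],np.ones(len(px))]@T[:3,:3].T
    o=T[:3,3]; s=(z-o[2])/r[:,2]
    return o+r*s[:,None]
def tool(s=None):
    s=s or arm.read_state(); T=np.eye(4); T[:3,:3]=R.from_euler('xyz',s['eef_rot'],degrees=True).as_matrix(); T[:3,3]=s['position']; return T
def cam(n):
    c=arm.get_calibration(n); return c['mtx'],(c['pose'] if 'pose' in c else tool()@c['tool_from_camera'])
E
python3 - <<'E'
from h import *
K,T=cam("top")
im,d=arm.capture("top")
g=im.min(axis=2)
m=(g>165).astype(np.uint8)
m=cv2.morphologyEx(m,cv2.MORPH_CLOSE,np.ones((5,5)))
cs,_=cv2.findContours(m,cv2.RETR_EXTERNAL,cv2.CHAIN_APPROX_NONE)
for c in cs:
    if cv2.contourArea(c)<1500: continue
    P=unproj(c[:,0],K,T,0.010)[:,:2]
    (cx,cy),(w,h),a=cv2.minAreaRect((P*1000).astype(np.float32)); print("rack",cx,cy,w,h,a, cv2.contourArea(c))
for l in ["target_rack","nest_block","nest_canister","nest_flange","nest_hex","block","canister","flange","hex","gauge"]:
    r=arm.pinpoint("top",l)
    z=dict(target_rack=0,gauge=0).get(l,0.010 if 'nest' in l else 0.014)
    for q in r[:4]: print(l,round(q['conf'],2),np.round(q['at'],1),np.round(unproj(q['at'],K,T,z)[0,:2],4))
# depth heights
v,u=np.mgrid[:384,:512]; X=np.stack([(u-K[0,2])/K[0,0]*d,(v-K[1,2])/K[1,1]*d,d],-1)@T[:3,:3].T+T[:3,3]
for p in [(162,231),(200,231),(238,233),(275,235),(168,131),(100,330)]: print(p,X[p[1],p[0]].round(3))
E
```

```text
target_rack 0.72 [202.8 236.2] [0.4686 0.0045]
target_rack 0.7 [205.4 151.8] [0.6474 0.0008]
target_rack 0.51 [274.8 229.7] [ 0.4798 -0.1431]
nest_block 0.82 [169.4 230.7] [0.4797 0.0713]
nest_canister 0.65 [273.2 237.6] [ 0.4628 -0.1393]
nest_flange 0.8 [233.3 236.7] [ 0.4657 -0.0585]
nest_hex 0.73 [204.7 236. ] [ 0.468  -0.0006]
block 0.95 [166.  231.2] [0.4784 0.0774]
block 0.34 [203.  153.5] [0.6399 0.0041]
canister 0.67 [274.6 231.6] [ 0.4745 -0.1422]
canister 0.48 [273.5 237.7] [ 0.4622 -0.1398]
flange 0.86 [238.1 236.8] [ 0.465  -0.0684]
hex 0.56 [200.1 236.4] [0.4669 0.0083]
hex 0.26 [383.7 207.9] [ 0.5197 -0.3655]
gauge 0.91 [382.5 208.4] [ 0.5207 -0.3666]
(162, 231) [0.472 0.073 0.074]
(200, 231) [0.472 0.001 0.073]
(238, 233) [ 0.467 -0.071  0.067]
(275, 235) [ 0.461 -0.141  0.079]
(168, 131) [0.695 0.081 0.   ]
(100, 330) [0.287 0.205 0.001]
```

```bash
cat >> h.py <<'E'
def plan(p,yaw,n=None,step=0.045,roll=180,pitch=0):
    """rows (dx dy dz cm, rotvec deg) from measured pose to tool-down pose"""
    T=tool(); G=R.from_euler('xyz',[roll,pitch,yaw],degrees=True); A=R.from_matrix(T[:3,:3])
    rv=(A.inv()*G).as_rotvec(degrees=True); D=np.array(p)-T[:3,3]
    n=n or int(max(np.ceil(np.linalg.norm(D)/step),np.ceil(np.linalg.norm(rv)/8),1))
    print("n",n,"dist",np.round(D*1000,1),"rv",rv.round(1))
    for i in range(n):
        Ri=A*R.from_rotvec(rv*i/n,degrees=True)
        print(np.r_[np.round(Ri.inv().apply(D/n)*100,2),np.round(rv/n,1)].tolist())
E
python3 - <<'E'
from h import *
plan([0.50,-0.03,0.33],90)
K,T=cam("top"); im,d=arm.capture("top")
print(im[170,130:290:2].min(1)); print(im[120:180,168].min(1)); print(im[205:265,218].min(1))
E
```

```text
n 17 dist [ 348.5 -636.3   98.7] rv [-0.  0. 76.]
[-2.9, -3.13, -0.58, -0.0, 0.0, 4.5]
[-3.13, -2.9, -0.58, -0.0, 0.0, 4.5]
[-3.35, -2.65, -0.58, -0.0, 0.0, 4.5]
[-3.54, -2.38, -0.58, -0.0, 0.0, 4.5]
[-3.72, -2.09, -0.58, -0.0, 0.0, 4.5]
[-3.87, -1.8, -0.58, -0.0, 0.0, 4.5]
[-4.0, -1.49, -0.58, -0.0, 0.0, 4.5]
[-4.1, -1.18, -0.58, -0.0, 0.0, 4.5]
[-4.18, -0.85, -0.58, -0.0, 0.0, 4.5]
[-4.24, -0.52, -0.58, -0.0, 0.0, 4.5]
[-4.26, -0.19, -0.58, -0.0, 0.0, 4.5]
[-4.27, 0.14, -0.58, -0.0, 0.0, 4.5]
[-4.24, 0.47, -0.58, -0.0, 0.0, 4.5]
[-4.19, 0.8, -0.58, -0.0, 0.0, 4.5]
[-4.12, 1.13, -0.58, -0.0, 0.0, 4.5]
[-4.02, 1.44, -0.58, -0.0, 0.0, 4.5]
[-3.89, 1.75, -0.58, -0.0, 0.0, 4.5]
[130 130 131 131 131 131 131 131 132 132 132 132 132 133 132 132 132 133
 132 132 132 131 130 131 131 127 128 125 126 125 124 123 120 125 121 131
 132 133 132 133 139 143 150 153 154 154 154 156 157 160 159 159 159 161
 161 158 157 156 148 146 140 136 136 135 130 114 110  95  83  96 155 160
 154 147 126 130 130 131 130 131]
[131 132 131 131 131 131 131 132 132 132 131 133 143 126  83  48  41  43
  46  48  52  57  58  59  71  93 103 106 109 111 111 112 118 136 147 151
 154 155 156 158 160 161 161 160 161 161 156 133 121 127 132 133 133 133
 133 133 133 132 131 131]
[131 132 133 134 133 133 134 133 132 127 118 139 148 120  71  35  28  28
  31  32  33  38  42  44  44  46  49  50  51  52  55  57  59  58  59  61
  62  69  88  99 100 102 107 114 132 153 164 165 158 138 127 129 130 131
 132 132 132 132 131 130]
```

>>> apply_moves(
  plan=[
    [8.5,-2.9,-3.1,-0.6,0,0,4.5],
    [8.5,-3.1,-2.9,-0.6,0,0,4.5],
    [8.5,-3.35,-2.65,-0.6,0,0,4.5],
    [8.5,-3.55,-2.4,-0.6,0,0,4.5],
    [8.5,-3.7,-2.1,-0.6,0,0,4.5],
  ],
)

```text
t: 1.2
position: [0.2511, 0.4179, 0.2595]
eef_rot: [-179.9, -0.2, 143.3]
contact_force: [1.8, -0.4, -0.3]
finger_gap: 0.0851
```

>>> apply_moves(
  plan=[
    [8.5,-3.9,-1.8,-0.6,0,0,4.5],
    [8.5,-4,-1.5,-0.6,0,0,4.5],
    [8.5,-4.1,-1.2,-0.6,0,0,4.5],
    [8.5,-4.2,-0.85,-0.6,0,0,4.5],
    [8.5,-4.2,-0.5,-0.6,0,0,4.5],
  ],
)

```text
t: 1.7
position: [0.3541, 0.2209, 0.2913]
eef_rot: [179.9, -0.3, 119.8]
contact_force: [0.6, -0.1, -0.3]
finger_gap: 0.0851
```

```bash
python3 - <<'E'
from h import *
print(arm.read_state()['position'],arm.read_state()['eef_rot'],arm.read_state()['t'])
plan([0.50,-0.03,0.33],90)
E
```

```text
[0.35405657 0.22089727 0.29129212] [179.92453622  -0.29179008 119.82477079] 1.7
n 7 dist [ 145.9 -250.9   38.7] rv [-0.  -0.3 29.8]
[-4.14, 0.03, -0.57, -0.0, -0.0, 4.3]
[-4.13, 0.33, -0.57, -0.0, -0.0, 4.3]
[-4.09, 0.64, -0.57, -0.0, -0.0, 4.3]
[-4.04, 0.94, -0.56, -0.0, -0.0, 4.3]
[-3.96, 1.24, -0.56, -0.0, -0.0, 4.3]
[-3.85, 1.53, -0.56, -0.0, -0.0, 4.3]
[-3.73, 1.81, -0.56, -0.0, -0.0, 4.3]
```

>>> apply_moves(
  plan=[
    [8.5,-4.1,0,-0.6,0,0,4.3],
    [8.5,-4.1,0.35,-0.6,0,0,4.3],
    [8.5,-4.1,0.65,-0.6,0,0,4.3],
    [8.5,-4,0.95,-0.6,0,0,4.3],
    [8.5,-4,1.25,-0.6,0,0,4.3],
  ],
)

```text
t: 2.2
position: [0.4593, 0.0331, 0.3236]
eef_rot: [179.7, -0.4, 97.5]
contact_force: [0.7, 0.7, 0.3]
finger_gap: 0.0851
```

>>> apply_moves(
  plan=[
    [8.5,-3.8,1.5,-0.6,0,0,4.3],
    [8.5,-3.7,1.8,-0.6,0,0,4.3],
    [8.5,0,0,0,0,0,0],
  ],
)

```text
t: 2.5
position: [0.5018, -0.0478, 0.3371]
eef_rot: [179.6, -0.3, 88.0]
contact_force: [0.7, 0.4, -0.6]
finger_gap: 0.085
```

```bash
python3 - <<'E'
from h import *
s=arm.read_state(); print(s['position'],s['eef_rot'],s['t'],s['joint_pos'])
K,T=cam("wrist"); im,d=arm.capture("wrist"); cv2.imwrite("pics/w1.png",im[:,:,::-1]); np.savez("w1.npz",im=im,d=d,K=K,T=T)
for l in ["target_rack","nest_block","nest_canister","nest_flange","nest_hex","block","canister","flange","hex","gauge"]:
    r=arm.pinpoint("wrist",l)
    z=dict(target_rack=0,gauge=0).get(l,0.010 if 'nest' in l else 0.014)
    for q in r[:2]: print(l,round(q['conf'],2),np.round(q['at'],1),np.round(unproj(q['at'],K,T,z)[0,:2],4))
E
```

```text
[ 0.50178724 -0.04777861  0.33708967] [179.57226048  -0.29719536  87.9632351 ] 2.5 [-13.83637773  14.35721214  22.25008969  93.37302512  -5.98888681
  72.9893187    7.46531153]
target_rack 0.68 [335.1 116.4] [0.6424 0.0046]
target_rack 0.24 [233.5  72.5] [0.4777 0.0777]
nest_block 0.82 [235.3  76.8] [0.4807 0.0703]
nest_canister 0.82 [233.1 212. ] [ 0.4646 -0.1548]
nest_canister 0.42 [339. 119.] [0.6461 0.0007]
nest_flange 0.73 [233.9 166.8] [ 0.4706 -0.0723]
nest_flange 0.34 [235.   74.8] [0.4804 0.0733]
nest_hex 0.66 [230.5 128.7] [ 0.4686 -0.0085]
block 0.64 [233.7  72.3] [0.4788 0.0765]
canister 0.91 [237.9 210.1] [ 0.4737 -0.15  ]
flange 0.75 [233. 166.] [ 0.4694 -0.0701]
hex 0.62 [232.9 121. ] [0.4734 0.0038]
gauge 0.98 [267.4 304.6] [ 0.5225 -0.3641]
gauge 0.68 [233.3 123.9] [ 0.4729 -0.0016]
```

View pics/w1.png

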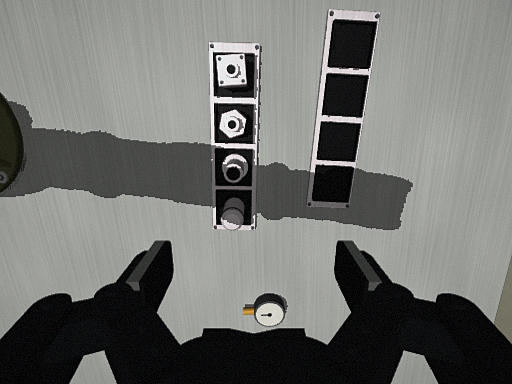

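```bash
python3 - <<'E'
from h import *
z=np.load("w1.npz"); im,K,T=z['im'],z['K'],z['T']
# metric warp at z=.010: x 0.42..0.70 -> cols (2px/mm), y 0.15..-0.2
def world2px(P):
    q=(P-T[:3,3])@T[:3,:3]; return np.c_[q[:,0]/q[:,2]*K[0,0]+K[0,2],q[:,1]/q[:,2]*K[1,1]+K[1,2]]
s=1.6e3/1000 # px per mm
W,H=int(280*s),int(350*s)
u,v=np.meshgrid(np.arange(W),np.arange(H))
P=np.stack([0.42+u/s/1000,0.15-v/s/1000,np.full(u.shape,.01)],-1).reshape(-1,3)
m=world2px(P).reshape(H,W,2).astype(np.float32)
o=cv2.remap(im,m[...,0],m[...,1],cv2.INTER_CUBIC)
cv2.imwrite("pics/warp1.png",o[:,:,::-1]); print(W,H)
E
```

```text
448 560
```

View pics/warp1.png

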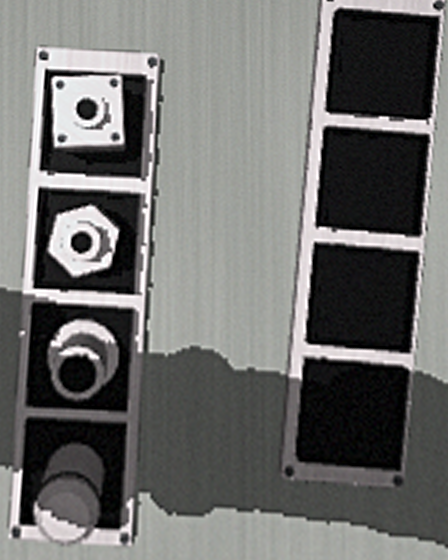

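```bash
python3 - <<'E'
from h import *
z=np.load("w1.npz"); im,K,T,d=z['im'],z['K'],z['T'],z['d']
for n,p,h in [("block",(233,69),.07),("hex",(233,124),.072),("flange",(235,173),.068),("can",(236,217),.082)]:
    print(n,unproj(p,K,T,h)[0].round(4), d[p[1],p[0]])
v,u=np.mgrid[:384,:512]; X=np.stack([(u-K[0,2])/K[0,0]*d,(v-K[1,2])/K[1,1]*d,d],-1)@T[:3,:3].T+T[:3,3]
Kt,Tt=cam("top"); im2,d2=arm.capture("top"); X2=np.stack([(u-Kt[0,2])/Kt[0,0]*d2,(v-Kt[1,2])/Kt[1,1]*d2,d2],-1)@Tt[:3,:3].T+Tt[:3,3]
for nm,Y in (("wrist",X),("top",X2)):
  for n,x,y,lo in [("block",.479,.072,.054),("hex",.475,0,.05),("flange",.471,-.0715,.058),("can",.467,-.143,.074)]:
    m=(abs(Y[...,0]-x)<.033)&(abs(Y[...,1]-y)<.033)&(Y[...,2]>lo)&(Y[...,2]<.1)
    q=Y[m]; 
    if len(q): print(nm,n,len(q),((q.max(0)+q.min(0))/2).round(4),q.mean(0).round(4))
plan([0.467,-0.143,0.16],87)
E
```

```text
block [0.481  0.0748 0.07  ] 0.37768066
hex [0.4771 0.0027 0.072 ] 0.39695448
flange [ 0.4758 -0.0695  0.068 ] 0.4210833
can [ 0.4746 -0.1352  0.082 ] 0.4292812
wrist block 910 [0.4778 0.0752 0.0633] [0.4782 0.075  0.0634]
wrist hex 536 [0.4747 0.003  0.0623] [0.4757 0.0034 0.0628]
wrist flange 310 [ 0.4727 -0.0689  0.0648] [ 0.4731 -0.0681  0.0679]
wrist can 361 [ 0.4675 -0.1423  0.0786] [ 0.4678 -0.1404  0.0796]
top hex 9 [ 0.4719 -0.0141  0.0556] [ 0.4716 -0.0143  0.0563]
top flange 197 [ 0.4707 -0.068   0.0653] [ 0.4704 -0.0685  0.0679]
top can 262 [ 0.4655 -0.1411  0.081 ] [ 0.4648 -0.1413  0.0799]
n 5 dist [ -33.  -101.4 -176.4] rv [ 0.3 -0.5  1.6]
[-2.07, -0.63, 3.51, 0.1, -0.1, 0.3]
[-2.07, -0.61, 3.51, 0.1, -0.1, 0.3]
[-2.07, -0.6, 3.52, 0.1, -0.1, 0.3]
[-2.07, -0.58, 3.52, 0.1, -0.1, 0.3]
[-2.06, -0.57, 3.52, 0.1, -0.1, 0.3]
```

The wrist view shows the full rack at columns 210–258 and the empty one at 310–380. Two independent measurements agree to about 3 mm:

| Item | x (m) | y (m) |
|---|---|---|
| block | 0.478 | 0.075 |
| hex | 0.475 | 0.002 |
| flange | 0.472 | -0.069 |
| canister | 0.467 | -0.142 |
| target rack | 0.647 | 0.001 |

The target rack is turned about -5°. I'll start with the canister.

>>> apply_moves(
  plan=[
    [8.5,-2.1,-0.6,3.5,0.1,-0.1,0.3],
    [8.5,-2.1,-0.6,3.5,0.1,-0.1,0.3],
    [8.5,-2.1,-0.6,3.5,0.1,-0.1,0.3],
    [8.5,-2.0,-0.6,3.5,0.1,-0.1,0.3],
    [8.5,-1.5,-0.6,2.8,0,0,0.3],
  ],
)

```text
t: 3.6
position: [0.4718, -0.1372, 0.1668]
eef_rot: [179.4, -0.1, 87.5]
contact_force: [1.0, 0.6, -0.4]
finger_gap: 0.0849
```

```bash
python3 - <<'E'
from h import *
K,T=cam("wrist"); im,d=arm.capture("wrist"); cv2.imwrite("pics/w2.png",im[:,:,::-1])
print(arm.read_state()['dq'])
plan([0.467,-0.142,0.027],87)
E
```

```text
[-2.04049175 -1.94327187  0.05101743 -3.0341593   2.23368044  8.7355336
 -5.80212758]
n 4 dist [  -1.5   -3.  -136.3] rv [ 0.3 -0.1  0.4]
[-0.08, -0.05, 3.41, 0.1, -0.0, 0.1]
[-0.08, -0.05, 3.41, 0.1, -0.0, 0.1]
[-0.08, -0.04, 3.41, 0.1, -0.0, 0.1]
[-0.08, -0.04, 3.41, 0.1, -0.0, 0.1]
```

View pics/w2.png

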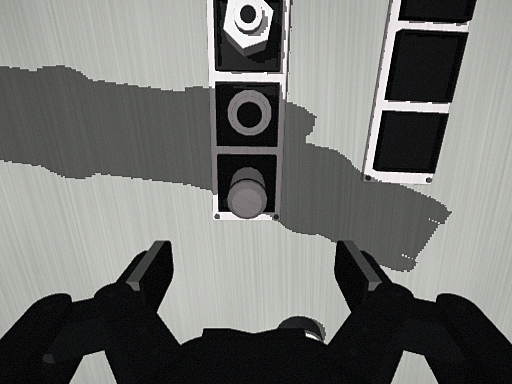

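The canister shows at (247,190), centred between the fingers. Descending.

>>> apply_moves(
  plan=[
    [8.5,-0.1,0,3.4,0.1,0,0.1],
    [8.5,-0.1,0,3.4,0.1,0,0.1],
    [8.5,-0.1,0,3.2,0,0,0.1],
    [8.5,0,0,2.5,0,0,0],
    [8.5,0,0,0,0,0,0],
  ],
)

```text
t: 4.15
position: [0.4708, -0.1421, 0.0354]
eef_rot: [179.8, -0.1, 87.0]
contact_force: [-0.4, 0.1, 0.3]
finger_gap: 0.0849
```

```bash
python3 - <<'E'
from h import *
plan([0.467,-0.142,0.028],87)
E
```

```text
n 1 dist [-3.8  0.1 -7.4] rv [ 0.2 -0.1 -0. ]
[-0.01, -0.39, 0.74, 0.2, -0.1, -0.0]
```

>>> apply_moves(
  plan=[
    [8.5,0,-0.4,0.7,0.2,0,0],
    [5,0,0,0,0,0,0],
    [3,0,0,0,0,0,0],
    [3,0,0,0,0,0,0],
    [3,0,0,0,0,0,0],
  ],
  force=40,
)

```text
t: 4.65
position: [0.4695, -0.1419, 0.0325]
eef_rot: [179.7, -0.1, 87.0]
contact_force: [-0.5, -0.3, -2.2]
finger_gap: 0.0346
```

>>> apply_moves(
  plan=[
    [3,0,0,0,0,0,0],
    [3,0,0,0,0,0,0],
    [3,0,0,0,0,0,0],
  ],
)

```text
t: 4.95
position: [0.4698, -0.1418, 0.0331]
eef_rot: [179.6, -0.1, 87.1]
contact_force: [-0.2, 0.1, -1.9]
finger_gap: 0.0346
```

>>> apply_moves(
  plan=[
    [3,0,0,-1,0,0,0],
    [3,0,0,-3,0,0,0],
    [3,0,0,-4,0,0,0],
    [3,0,0,-3.5,0,0,0],
    [3,0,0,-2,0,0,0],
  ],
)

```text
t: 5.45
position: [0.466, -0.1416, 0.1718]
eef_rot: [-179.9, -0.1, 87.0]
contact_force: [1.3, 0.7, -2.5]
finger_gap: 0.0345
```

```bash
python3 - <<'E'
from h import *
K,T=cam("wrist"); im,d=arm.capture("wrist"); cv2.imwrite("pics/w3.png",im[:,:,::-1])
plan([0.6567,0.108,0.15],85)
E
```

```text
n 7 dist [189.5 250.2 -24.2] rv [ 0.1 -0.1  2. ]
[3.71, 2.51, 0.36, 0.0, -0.0, 0.3]
[3.72, 2.5, 0.36, 0.0, -0.0, 0.3]
[3.74, 2.48, 0.35, 0.0, -0.0, 0.3]
[3.75, 2.46, 0.35, 0.0, -0.0, 0.3]
[3.76, 2.44, 0.35, 0.0, -0.0, 0.3]
[3.77, 2.42, 0.35, 0.0, -0.0, 0.3]
[3.79, 2.4, 0.35, 0.0, -0.0, 0.3]
```

View pics/w3.png

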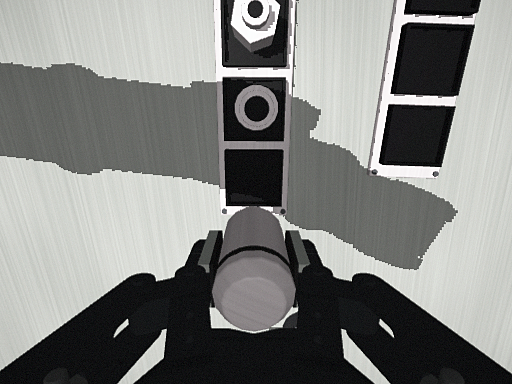

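The canister is held upright between the pads and its nest is empty. Moving over to the left target nest.

>>> apply_moves(
  plan=[
    [3,2.5,1.5,0,0,0,0.3],
    [3,3.7,2.5,0.2,0,0,0.3],
    [3,3.7,2.5,0.2,0,0,0.3],
    [3,3.8,2.5,0.2,0,0,0.3],
    [3,3.8,2.5,0.2,0,0,0.3],
  ],
)

```text
t: 6.0
position: [0.5943, 0.021, 0.1719]
eef_rot: [179.6, 0.1, 84.5]
contact_force: [0.6, -0.6, -2.2]
finger_gap: 0.0347
```

>>> apply_moves(
  plan=[
    [3,3.5,2.4,0,0,0,0.2],
    [3,2,1.5,0,0,0,0],
    [3,0,0,0,0,0,0],
  ],
)

```text
t: 6.3
position: [0.6412, 0.083, 0.1705]
eef_rot: [179.7, -0.1, 84.8]
contact_force: [-1.5, 0.0, -2.4]
finger_gap: 0.035
```

```bash
python3 - <<'E'
from h import *
K,T=cam("wrist"); im,d=arm.capture("wrist"); cv2.imwrite("pics/w4.png",im[:,:,::-1]); np.savez("w4.npz",im=im,d=d,K=K,T=T)
plan([0.6567,0.108,0.1],85)
E
```

```text
n 2 dist [ 16.6  26.6 -70.4] rv [ 0.2 -0.  -0.3]
[1.4, 0.69, 3.53, 0.1, -0.0, -0.1]
[1.4, 0.7, 3.52, 0.1, -0.0, -0.1]
```

View pics/w4.png

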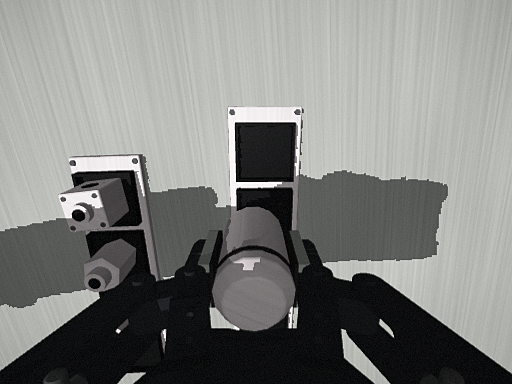

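```bash
python3 - <<'E'
from h import *
z=np.load("w4.npz"); im,K,T=z['im'],z['K'],z['T']
S=unproj([(232,111.5),(298.5,111.5)],K,T,.010)[:,:2]; print(S, np.linalg.norm(S[1]-S[0]))
mid=S.mean(0); e=(S[1]-S[0])/np.linalg.norm(S[1]-S[0]); n=np.array([-e[1],e[0]])
print("yaw",np.degrees(np.arctan2(e[1],e[0])),"nest4",mid-n*(.149-.108), "center",mid-n*.149)
C=unproj([(235,122),(296,124),(296,183),(235,183)],K,T,.020)[:,:2]; print(C.round(4),C.mean(0))
E
```

```text
[[0.62641766 0.15307482]
 [0.69538392 0.14686475]] 0.06924528811143335
yaw -5.145321829966451 nest4 [0.65722382 0.10913499] center [0.64753815 0.00157019]
[[0.629  0.1428]
 [0.6907 0.1352]
 [0.688  0.0727]
 [0.622  0.0787]] [0.65742445 0.10736208]
```

The screws at (232,111) and (298,111) give this nest's centre as (0.657, 0.1085) and the rack yaw as -5.1°, which agrees with the earlier fit. Lowering.

>>> apply_moves(
  plan=[
    [3,1.4,0.7,2,0.1,0,0],
    [3,1.2,0.6,2,0,0,0],
    [3,0,0,2,0,0,0],
    [3,0,0,1,0,0,0],
    [3,0,0,0,0,0,0],
  ],
)

```text
t: 6.85
position: [0.6535, 0.1012, 0.0975]
eef_rot: [-180.0, 0.2, 84.4]
contact_force: [-0.2, -0.4, -1.2]
finger_gap: 0.0347
```

```bash
python3 - <<'E'
from h import *
plan([0.657,0.1085,0.036],85)
E
```

```text
n 2 dist [  3.5   7.3 -61.5] rv [-0.   0.2 -0.6]
[0.39, 0.14, 3.07, -0.0, 0.1, -0.3]
[0.38, 0.14, 3.07, -0.0, 0.1, -0.3]
```

>>> apply_moves(
  plan=[
    [3,0.5,0.2,1.5,0,0.1,-0.3],
    [3,0.3,0.1,2,0,0.1,-0.3],
    [3,0,0,1.5,0,0,0],
    [3,0,0,0.6,0,0,0],
    [3,0,0,0,0,0,0],
  ],
)

```text
t: 7.35
position: [0.6591, 0.1076, 0.0404]
eef_rot: [179.8, -0.0, 84.9]
contact_force: [0.2, -0.2, -1.6]
finger_gap: 0.0348
```

```bash
python3 - <<'E'
from h import *
plan([0.657,0.1085,0.0335],85)
E
```

```text
n 1 dist [-2.1  0.9 -6.9] rv [ 0.2 -0.  -0.1]
[0.07, -0.22, 0.69, 0.2, -0.0, -0.1]
```

>>> apply_moves(
  plan=[
    [3,0.1,-0.2,0.3,0,0,0],
    [3,0,0,0.3,0,0,0],
    [3,0,0,0.1,0,0,0],
    [3,0,0,0,0,0,0],
  ],
)

```text
t: 7.75
position: [0.6585, 0.1088, 0.0352]
eef_rot: [179.6, -0.1, 84.9]
contact_force: [0.5, -0.1, -2.1]
finger_gap: 0.0347
```

>>> apply_moves(
  plan=[
    [3,0,-0.1,0.15,0,0,0],
    [3,0,0,0.1,0,0,0],
    [3,0,0,0,0,0,0],
  ],
)

```text
t: 8.05
position: [0.6579, 0.1089, 0.0333]
eef_rot: [179.5, -0.1, 84.9]
contact_force: [-0.2, 0.2, -2.7]
finger_gap: 0.0348
```

>>> apply_moves(
  plan=[
    [3,0,0,0.15,0,0,0],
    [3,0,0,0,0,0,0],
  ],
)

```text
t: 8.25
position: [0.6582, 0.1089, 0.0324]
eef_rot: [179.5, -0.1, 84.9]
contact_force: [0.2, 0.1, -2.2]
finger_gap: 0.0349
```

>>> apply_moves(
  plan=[
    [3,0,0,0.15,0,0,0],
    [3,0,0,0,0,0,0],
  ],
)

```text
t: 8.45
position: [0.6586, 0.1089, 0.0327]
eef_rot: [179.4, -0.2, 84.9]
contact_force: [0.0, 0.2, -2.8]
finger_gap: 0.035
```

>>> apply_moves(
  plan=[
    [3,0,0,0.3,0,0,0],
    [3,0,0,0,0,0,0],
  ],
)

```text
t: 8.65
position: [0.6592, 0.109, 0.0329]
eef_rot: [179.3, -0.2, 84.9]
contact_force: [-0.4, 1.3, -3.2]
finger_gap: 0.0345
```

Height has stopped at the pick height (0.033), so the canister is on the floor. Releasing.

>>> apply_moves(
  plan=[
    [4.5,0,0,0,0,0,0],
    [6.5,0,0,0,0,0,0],
    [8.5,0,0,0,0,0,0],
    [8.5,0,0,0,0,0,0],
    [8.5,0,0,-1,0.5,0,0],
  ],
)

```text
t: 9.15
position: [0.6586, 0.109, 0.0412]
eef_rot: [179.9, -0.2, 84.9]
contact_force: [0.2, 0.6, -0.2]
finger_gap: 0.085
```

>>> apply_moves(
  plan=[
    [8.5,0,0,-3,0.2,0,0],
    [8.5,0,0,-4,0,0,0],
    [8.5,0,0,-4,0,0,0],
    [8.5,0,0,-2,0,0,0],
  ],
)

```text
t: 9.55
position: [0.657, 0.1082, 0.1711]
eef_rot: [-179.5, -0.0, 84.9]
contact_force: [0.5, -1.5, -0.1]
finger_gap: 0.0849
```

```bash
python3 - <<'E'
from h import *
K,T=cam("wrist"); im,d=arm.capture("wrist"); cv2.imwrite("pics/w5.png",im[:,:,::-1]); np.savez("w5.npz",im=im,d=d,K=K,T=T)
v,u=np.mgrid[:384,:512]; X=np.stack([(u-K[0,2])/K[0,0]*d,(v-K[1,2])/K[1,1]*d,d],-1)@T[:3,:3].T+T[:3,3]
m=(abs(X[...,0]-.657)<.033)&(abs(X[...,1]-.1085)<.033)&(X[...,2]>.072)&(X[...,2]<.1)
q=X[m]; print(len(q),((q.max(0)+q.min(0))/2).round(4),q.max(0),np.median(q[:,2]))
plan([0.472,-0.069,0.16],87)
E
```

```text
1173 [0.6598 0.1081 0.0778] [0.67711981 0.12595004 0.08357954] 0.08049964153655914
n 6 dist [-186.1 -177.3  -13.7] rv [-0.3 -0.1 -2.1]
[-3.22, -2.83, 0.24, -0.1, -0.0, -0.4]
[-3.2, -2.85, 0.24, -0.1, -0.0, -0.4]
[-3.19, -2.87, 0.24, -0.1, -0.0, -0.4]
[-3.17, -2.88, 0.23, -0.1, -0.0, -0.4]
[-3.15, -2.9, 0.23, -0.1, -0.0, -0.4]
[-3.13, -2.92, 0.23, -0.1, -0.0, -0.4]
```

View pics/w5.png

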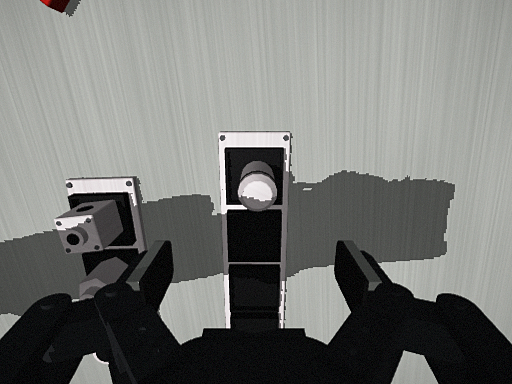

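The canister stands upright in the left nest at (257,190), within about 3 mm of centre and at the right top height. Next is the flange.

>>> apply_moves(
  plan=[
    [8.5,-3.2,-2.8,0.2,-0.1,0,-0.4],
    [8.5,-3.2,-2.8,0.2,-0.1,0,-0.4],
    [8.5,-3.2,-2.9,0.2,0,0,-0.4],
    [8.5,-3.2,-2.9,0.2,0,0,-0.4],
    [8.5,-3.2,-2.9,0.2,0,0,-0.4],
  ],
)

```text
t: 10.1
position: [0.5037, -0.0392, 0.1622]
eef_rot: [179.8, -0.2, 87.6]
contact_force: [1.0, -0.8, -0.9]
finger_gap: 0.0851
```

>>> apply_moves(
  plan=[
    [8.5,-2,-2,0.2,0,0,0],
    [8.5,0,0,0,0,0,0],
  ],
)

```text
t: 10.3
position: [0.477, -0.0637, 0.1598]
eef_rot: [179.9, -0.2, 87.1]
contact_force: [-0.0, 0.1, 0.7]
finger_gap: 0.0851
```

```bash
python3 - <<'E'
from h import *
K,T=cam("wrist"); im,d=arm.capture("wrist"); cv2.imwrite("pics/w6.png",im[:,:,::-1])
v,u=np.mgrid[:384,:512]; X=np.stack([(u-K[0,2])/K[0,0]*d,(v-K[1,2])/K[1,1]*d,d],-1)@T[:3,:3].T+T[:3,3]
m=(abs(X[...,0]-.472)<.033)&(abs(X[...,1]+.069)<.033)&(X[...,2]>.06)&(X[...,2]<.1)
q=X[m]; print(len(q),((q.max(0)+q.min(0))/2).round(4),np.median(q[:,2]))
plan([0.472,-0.069,0.03],87)
E
```

```text
881 [ 0.4725 -0.0689  0.0653] 0.06820164998448158
n 3 dist [  -6.7   -6.6 -130. ] rv [ 0.2 -0.2  0.2]
[-0.25, -0.22, 4.33, 0.1, -0.1, 0.1]
[-0.24, -0.22, 4.33, 0.1, -0.1, 0.1]
[-0.24, -0.22, 4.33, 0.1, -0.1, 0.1]
```

View pics/w6.png

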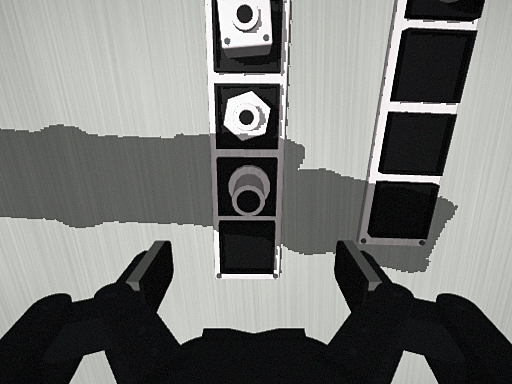

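The flange is at (0.4725, -0.069), seen at (248,190). Descending.

>>> apply_moves(
  plan=[
    [8.5,-0.3,-0.3,3.5,0.1,-0.1,0.1],
    [8.5,-0.3,-0.2,4,0.1,-0.1,0],
    [8.5,-0.1,-0.1,3,0,0,0],
    [8.5,0,0,1.5,0,0,0],
    [8.5,0,0,0,0,0,0],
  ],
)

```text
t: 10.85
position: [0.4804, -0.0649, 0.0365]
eef_rot: [179.5, -0.1, 87.5]
contact_force: [-0.3, -0.2, 0.5]
finger_gap: 0.0853
```

```bash
python3 - <<'E'
from h import *
plan([0.4725,-0.069,0.032],87)
E
```

```text
n 1 dist [-7.9 -4.1 -4.5] rv [ 0.5 -0.1  0.5]
[-0.45, -0.77, 0.44, 0.5, -0.1, 0.5]
```

>>> apply_moves(
  plan=[
    [8.5,-0.5,-0.8,0.4,0.5,0,0.4],
    [8.5,0,0,0,0,0,0],
  ],
)

```text
t: 11.05
position: [0.473, -0.0687, 0.0323]
eef_rot: [-180.0, -0.1, 87.1]
contact_force: [-0.0, -1.1, 0.5]
finger_gap: 0.0847
```

```bash
python3 - <<'E'
from h import *
plan([0.4725,-0.069,0.032],87)
E
```

```text
n 1 dist [-0.5 -0.3 -0.3] rv [-0.  -0.1  0.1]
[-0.03, -0.05, 0.03, -0.0, -0.1, 0.1]
```

>>> apply_moves(
  plan=[
    [5,0,0,0,0,0,0],
    [2.4,0,0,0,0,0,0],
    [2.4,0,0,0,0,0,0],
    [2.4,0,0,0,0,0,0],
    [2.4,0,0,0,0,0,0],
  ],
  force=40,
)

```text
t: 11.55
position: [0.4751, -0.0686, 0.0352]
eef_rot: [179.7, -0.1, 87.2]
contact_force: [0.2, -0.3, -1.4]
finger_gap: 0.029
```

>>> apply_moves(
  plan=[
    [2.4,0,0,0,0,0,0],
    [2.4,0,0,0,0,0,0],
  ],
)

```text
t: 11.75
position: [0.4751, -0.0685, 0.0353]
eef_rot: [179.7, -0.1, 87.2]
contact_force: [-0.2, -0.6, -1.1]
finger_gap: 0.0286
```

>>> apply_moves(
  plan=[
    [2.4,0,0,-1,0,0,0],
    [2.4,0,0,-3,0,0,0],
    [2.4,0,0,-4,0,0,0],
    [2.4,0,0,-3.5,0,0,0],
    [2.4,0,0,-2,0,0,0],
  ],
)

```text
t: 12.25
position: [0.4717, -0.069, 0.1741]
eef_rot: [-179.8, -0.1, 87.1]
contact_force: [0.5, -0.2, -1.7]
finger_gap: 0.0286
```

```bash
python3 - <<'E'
from h import *
K,T=cam("wrist"); im,d=arm.capture("wrist"); cv2.imwrite("pics/w7.png",im[:,:,::-1])
c=np.array([.6475,.0012]); y=np.array([np.sin(np.radians(5.1)),np.cos(np.radians(5.1))])
for k in (.108,.036,-.036,-.108): print(k,(c+k*y).round(4))
plan([*(c+.036*y),0.16],85)
E
```

```text
0.108 [0.6571 0.1088]
0.036 [0.6507 0.0371]
-0.036 [ 0.6443 -0.0347]
-0.108 [ 0.6379 -0.1064]
n 5 dist [177.8 106.4 -16.4] rv [ 0.  -0.1  2.1]
[2.31, 3.44, 0.33, 0.0, -0.0, 0.4]
[2.33, 3.43, 0.33, 0.0, -0.0, 0.4]
[2.36, 3.41, 0.33, 0.0, -0.0, 0.4]
[2.38, 3.39, 0.33, 0.0, -0.0, 0.4]
[2.41, 3.37, 0.33, 0.0, -0.0, 0.4]
```

View pics/w7.png

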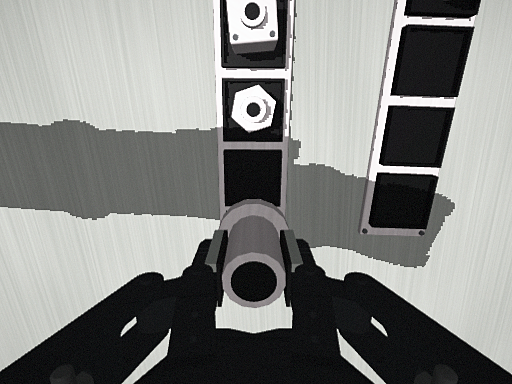

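The flange is held upright, with its bore at (254,282). Moving to the second nest from the left, at (0.651, 0.037).

>>> apply_moves(
  plan=[
    [2.4,1.5,2,0,0,0,0.4],
    [2.4,2.3,3.4,0.2,0,0,0.4],
    [2.4,2.4,3.4,0.2,0,0,0.4],
    [2.4,2.4,3.4,0.2,0,0,0.4],
    [2.4,2.4,3.4,0.2,0,0,0.4],
  ],
)

```text
t: 12.8
position: [0.6365, 0.0275, 0.1743]
eef_rot: [179.8, -0.1, 84.4]
contact_force: [1.4, -0.2, -1.7]
finger_gap: 0.0289
```

>>> apply_moves(
  plan=[
    [2.4,1,1.5,0,0,0,0],
    [2.4,0,0,0,0,0,0],
  ],
)

```text
t: 13.0
position: [0.656, 0.0416, 0.1726]
eef_rot: [179.8, -0.2, 84.8]
contact_force: [0.3, -0.7, -1.5]
finger_gap: 0.0294
```

```bash
python3 - <<'E'
from h import *
plan([.6507,.0371,0.06],85)
E
```

```text
n 3 dist [  -5.3   -4.5 -112.6] rv [ 0.2 -0.2 -0.2]
[-0.18, -0.17, 3.75, 0.1, -0.1, -0.1]
[-0.17, -0.17, 3.75, 0.1, -0.1, -0.1]
[-0.17, -0.16, 3.75, 0.1, -0.1, -0.1]
```

>>> apply_moves(
  plan=[
    [2.4,-0.2,-0.3,3,0,0,0],
    [2.4,-0.2,-0.3,3.5,0.1,-0.1,0],
    [2.4,-0.1,-0.2,3,0.1,-0.1,0],
    [2.4,0,-0.2,1.5,0,0,0],
    [2.4,0,0,0,0,0,0],
  ],
)

```text
t: 13.5
position: [0.6414, 0.0343, 0.0604]
eef_rot: [-179.8, 0.2, 84.7]
contact_force: [-0.2, 0.2, -0.9]
finger_gap: 0.029
```

```bash
python3 - <<'E'
from h import *
plan([.6507,.0371,0.036],85)
E
```

```text
n 1 dist [  9.3   2.8 -24.4] rv [-0.2  0.2 -0.3]
[0.37, 0.91, 2.43, -0.2, 0.2, -0.3]
```

>>> apply_moves(
  plan=[
    [2.4,0.4,0.9,0.5,-0.2,0.2,-0.3],
    [2.4,0,0,0,0,0,0],
  ],
)

```text
t: 13.7
position: [0.6511, 0.0366, 0.0567]
eef_rot: [179.9, -0.0, 84.9]
contact_force: [-0.1, 0.9, -1.5]
finger_gap: 0.0292
```

```bash
python3 - <<'E'
from h import *
plan([.6507,.0371,0.036],85)
E
```

```text
n 1 dist [ -0.4   0.5 -20.7] rv [ 0.1 -0.  -0.1]
[0.04, -0.04, 2.07, 0.1, -0.0, -0.1]
```

>>> apply_moves(
  plan=[
    [2.4,0,0,1,0,0,0],
    [2.4,0,0,0.8,0,0,0],
    [2.4,0,0,0.3,0,0,0],
    [2.4,0,0,0,0,0,0],
  ],
)

```text
t: 14.1
position: [0.6528, 0.0364, 0.0364]
eef_rot: [179.7, -0.0, 84.9]
contact_force: [-0.2, -0.2, -1.9]
finger_gap: 0.0288
```

>>> apply_moves(
  plan=[
    [2.4,0,0,0.2,0,0,0],
    [2.4,0,0,0,0,0,0],
  ],
)

```text
t: 14.3
position: [0.6534, 0.0362, 0.0353]
eef_rot: [179.6, -0.0, 84.9]
contact_force: [-1.0, 0.2, -1.9]
finger_gap: 0.029
```

>>> apply_moves(
  plan=[
    [2.4,0,-0.2,0.1,0.2,0,0],
    [2.4,0,0,0.1,0,0,0],
    [4.5,0,0,0,0,0,0],
    [6.5,0,0,0,0,0,0],
    [8.5,0,0,0,0,0,0],
  ],
)

```text
t: 14.8
position: [0.6527, 0.0363, 0.0352]
eef_rot: [179.6, -0.1, 84.9]
contact_force: [0.4, -0.2, -0.4]
finger_gap: 0.0716
```

>>> apply_moves(
  plan=[
    [8.5,0,0,-1,0.2,0,0],
    [8.5,0,0,-3,0.2,0,0],
    [8.5,0,0,-4,0,0,0],
    [8.5,0,0,-4,0,0,0],
    [8.5,0,0,-2,0,0,0],
  ],
)

```text
t: 15.3
position: [0.6501, 0.0359, 0.178]
eef_rot: [-179.5, 0.1, 84.9]
contact_force: [-0.2, 0.4, 0.1]
finger_gap: 0.0852
```

```bash
cat >> h.py <<'E'
def blob(x,y,lo,name,hi=.1):
    K,T=cam("wrist"); im,d=arm.capture("wrist"); cv2.imwrite(f"pics/{name}.png",im[:,:,::-1]); np.savez(name+".npz",im=im,d=d,K=K,T=T)
    v,u=np.mgrid[:384,:512]; X=np.stack([(u-K[0,2])/K[0,0]*d,(v-K[1,2])/K[1,1]*d,d],-1)@T[:3,:3].T+T[:3,3]
    m=(abs(X[...,0]-x)<.033)&(abs(X[...,1]-y)<.033)&(X[...,2]>lo)&(X[...,2]<hi)
    q=X[m]
    if len(q): print(len(q),((q.max(0)+q.min(0))/2).round(4),np.median(q[:,2]).round(4))
E
python3 - <<'E'
from h import *
print(arm.read_state()['position'])
blob(.6507,.0371,.06,"w8")
plan([0.475,0.002,0.16],85)
E
```

```text
[0.65011715 0.03593769 0.17799451]
778 [0.6531 0.0356 0.0653] 0.0682
n 5 dist [-176.3  -33.8  -20.7] rv [-0.3  0.  -0.1]
[-0.99, -3.45, 0.43, -0.1, 0.0, -0.0]
[-0.99, -3.45, 0.43, -0.1, 0.0, -0.0]
[-0.99, -3.45, 0.43, -0.1, 0.0, -0.0]
[-0.98, -3.45, 0.42, -0.1, 0.0, -0.0]
[-0.98, -3.45, 0.42, -0.1, 0.0, -0.0]
```

View pics/w8.png

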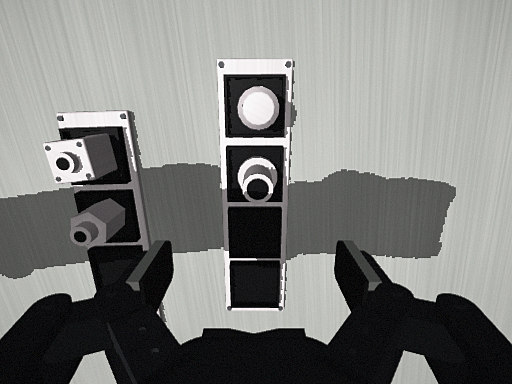

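The flange stands in the second nest at (257,180), with its top at 68 mm as expected. Next is the hex.

>>> apply_moves(
  plan=[
    [8.5,-1,-3.4,0.4,-0.1,0,0],
    [8.5,-1,-3.4,0.4,-0.1,0,0],
    [8.5,-1,-3.4,0.4,0,0,0],
    [8.5,-1,-3.4,0.4,0,0,0],
    [8.5,-0.9,-3.2,0.2,0,0,0],
  ],
)

```text
t: 15.85
position: [0.479, 0.0016, 0.1657]
eef_rot: [179.6, -0.1, 85.0]
contact_force: [0.6, -0.9, -0.4]
finger_gap: 0.0854
```

>>> apply_moves(
  plan=[
    [8.5,0,0,0,0,0,0],
  ],
)

```text
t: 15.95
position: [0.4742, 0.0005, 0.1658]
eef_rot: [179.8, -0.1, 84.9]
contact_force: [0.8, 0.3, 0.7]
finger_gap: 0.0848
```

```bash
python3 - <<'E'
from h import *
blob(.475,.002,.0505,"w9")
plan([0.475,0.002,0.03],85)
E
```

```text
1300 [0.4751 0.0032 0.0627] 0.0585
n 4 dist [  -2.     0.9 -136.3] rv [ 0.4 -0.1 -0. ]
[0.01, -0.07, 3.41, 0.1, -0.0, -0.0]
[0.01, -0.07, 3.41, 0.1, -0.0, -0.0]
[0.02, -0.06, 3.41, 0.1, -0.0, -0.0]
[0.02, -0.06, 3.41, 0.1, -0.0, -0.0]
```

View pics/w9.png

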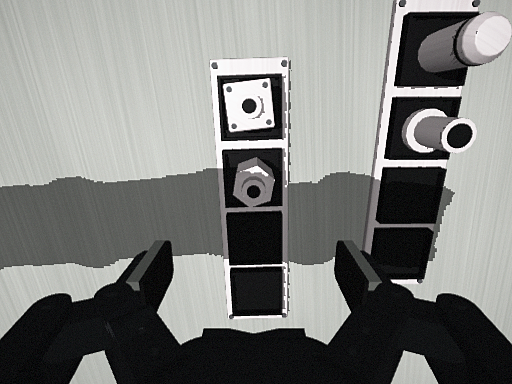

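```bash
python3 - <<'E'
from h import *
def f(name,x,y,lo,hi):
    z=np.load(name+".npz"); d,K,T=z['d'],z['K'],z['T']
    v,u=np.mgrid[:384,:512]; X=np.stack([(u-K[0,2])/K[0,0]*d,(v-K[1,2])/K[1,1]*d,d],-1)@T[:3,:3].T+T[:3,3]
    m=(abs(X[...,0]-x)<.033)&(abs(X[...,1]-y)<.033)&(X[...,2]>lo)&(X[...,2]<hi); q=X[m][:,:2]
    for a in range(-30,31,5):
        n=np.array([np.cos(np.radians(a)),np.sin(np.radians(a))]); p=q@n; print(a,round((np.percentile(p,99.5)-np.percentile(p,.5))*1000,1),end='; ')
    print()
f("w9",.475,.002,.0545,.064); f("w9",.478,.0745,.058,.068)
E
```

```text
-30 37.6; -25 37.1; -20 36.1; -15 35.7; -10 36.1; -5 36.6; 0 37.6; 5 38.5; 10 38.9; 15 38.9; 20 39.0; 25 38.8; 30 38.1; 
-30 49.9; -25 48.8; -20 47.3; -15 45.6; -10 43.5; -5 41.3; 0 39.7; 5 40.2; 10 42.2; 15 44.2; 20 45.8; 25 47.4; 30 48.8;
```

```bash
python3 - <<'E'
from h import *
z=np.load("w9.npz"); im,K,T=z['im'],z['K'],z['T']
# warp at hex shoulder height .058, centre .475,.002, 10px/mm... 6px/mm over 80mm
s=6; W=480
u,v=np.meshgrid(np.arange(W),np.arange(W))
P=np.stack([.475+(u-240)/s/1000,.002-(v-240)/s/1000,np.full(u.shape,.058)],-1).reshape(-1,3)
q=(P-T[:3,3])@T[:3,:3]; m=np.c_[q[:,0]/q[:,2]*K[0,0]+K[0,2],q[:,1]/q[:,2]*K[1,1]+K[1,2]].reshape(W,W,2).astype(np.float32)
o=cv2.remap(im,m[...,0],m[...,1],cv2.INTER_CUBIC); o=np.clip(o.astype(float)*1.6,0,255).astype(np.uint8)
cv2.imwrite("pics/hexw.png",o[:,:,::-1])
E
```

```text
(no output)
```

View pics/hexw.png

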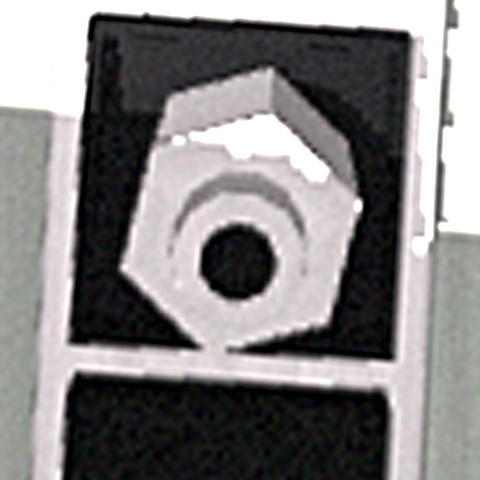

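The enlarged view shows the hex's side flats running from (122,268) to (158,140), so it is turned about -15°. I'll turn the gripper to 75° and descend.

```bash
python3 - <<'E'
from h import *
plan([0.475,0.003,0.07],75,n=3)
E
```

```text
n 3 dist [ -2.    1.9 -96.3] rv [ 0.4 -0.1 10. ]
[0.05, -0.09, 3.21, 0.1, -0.0, 3.3]
[0.05, -0.09, 3.21, 0.1, -0.0, 3.3]
[0.05, -0.08, 3.21, 0.1, -0.0, 3.3]
```

>>> apply_moves(
  plan=[
    [8.5,0.1,-0.1,3.2,0.1,0,3.3],
    [8.5,0.1,-0.1,3.2,0.1,0,3.3],
    [8.5,0,-0.1,3,0.1,0,3.3],
    [8.5,0,0,0,0,0,0],
  ],
)

```text
t: 16.4
position: [0.4824, 0.0049, 0.0728]
eef_rot: [179.3, -0.4, 74.8]
contact_force: [0.3, -0.0, 0.5]
finger_gap: 0.0851
```

```bash
python3 - <<'E'
from h import *
plan([0.475,0.003,0.028],75)
E
```

```text
n 2 dist [ -7.4  -1.9 -44.8] rv [ 0.7 -0.4 -0.2]
[-0.2, -0.36, 2.23, 0.3, -0.2, -0.1]
[-0.2, -0.35, 2.24, 0.3, -0.2, -0.1]
```

>>> apply_moves(
  plan=[
    [8.5,-0.2,-0.5,2.2,0.3,-0.2,0],
    [8.5,-0.2,-0.4,1.6,0.3,-0.2,0],
    [8.5,0,0,0.5,0,0,0],
    [8.5,0,0,0,0,0,0],
  ],
)

```text
t: 16.8
position: [0.4797, 0.004, 0.032]
eef_rot: [179.6, -0.1, 75.2]
contact_force: [0.1, -0.4, 0.4]
finger_gap: 0.0853
```

```bash
python3 - <<'E'
from h import *
plan([0.475,0.003,0.028],75)
E
```

```text
n 1 dist [-4.7 -1.  -4. ] rv [ 0.4 -0.1  0.2]
[-0.22, -0.43, 0.39, 0.4, -0.1, 0.2]
```

>>> apply_moves(
  plan=[
    [8.5,-0.2,-0.5,0.4,0.4,0,0],
    [6,0,0,0,0,0,0],
    [3,0,0,0,0,0,0],
    [3,0,0,0,0,0,0],
    [3,0,0,0,0,0,0],
  ],
  force=40,
)

```text
t: 17.3
position: [0.4769, 0.0035, 0.0312]
eef_rot: [179.7, -0.2, 75.3]
contact_force: [0.1, -0.3, -1.8]
finger_gap: 0.0354
```

>>> apply_moves(
  plan=[
    [3,0,0,0,0,0,0],
    [3,0,0,0,0,0,0],
  ],
)

```text
t: 17.5
position: [0.4768, 0.0035, 0.0313]
eef_rot: [179.7, -0.2, 75.3]
contact_force: [0.5, -0.2, -1.8]
finger_gap: 0.0355
```

>>> apply_moves(
  plan=[
    [3,0,0,-1,0,0,0],
    [3,0,0,-3,0,0,0],
    [3,0,0,-4,0,0,0],
    [3,0,0,-3.5,0,0,0],
    [3,0,0,-2,0,0,0],
  ],
)

```text
t: 18.0
position: [0.473, 0.0025, 0.1698]
eef_rot: [-179.8, -0.0, 75.2]
contact_force: [0.8, -0.6, -2.1]
finger_gap: 0.0353
```

```bash
python3 - <<'E'
from h import *
K,T=cam("wrist"); im,d=arm.capture("wrist"); cv2.imwrite("pics/w10.png",im[:,:,::-1])
plan([.6443,-.0347,0.16],82)
E
```

```text
n 4 dist [170.  -36.9 -12.1] rv [ 0.  -0.1 -6.8]
[0.19, 4.35, 0.3, 0.0, -0.0, -1.7]
[0.06, 4.35, 0.3, 0.0, -0.0, -1.7]
[-0.07, 4.35, 0.3, 0.0, -0.0, -1.7]
[-0.19, 4.35, 0.3, 0.0, -0.0, -1.7]
```

View pics/w10.png

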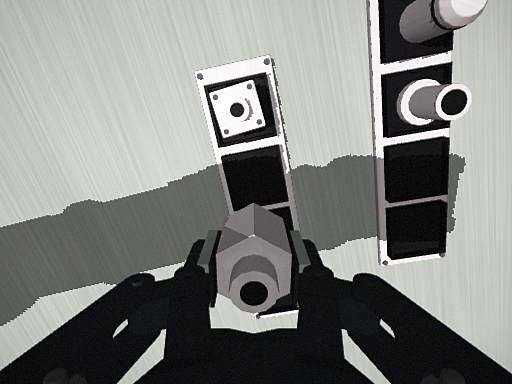

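The hex is held upright across its flats, with its neck bore at (255,291). Moving to the third nest, at (0.644, -0.035).

>>> apply_moves(
  plan=[
    [3,0.2,2.5,0,0,0,-1.7],
    [3,0,4.2,0.2,0,0,-1.7],
    [3,0,4.2,0.2,0,0,-1.7],
    [3,-0.2,4,0.2,0,0,-1.7],
    [3,-0.2,2.2,0,0,0,0],
  ],
)

```text
t: 18.55
position: [0.6428, -0.0324, 0.1695]
eef_rot: [-180.0, -0.3, 82.5]
contact_force: [0.0, -0.3, -1.9]
finger_gap: 0.0354
```

>>> apply_moves(
  plan=[
    [3,0,0,0,0,0,0],
  ],
)

```text
t: 18.65
position: [0.6448, -0.0334, 0.1687]
eef_rot: [180.0, -0.2, 82.4]
contact_force: [-0.8, -0.1, -4.1]
finger_gap: 0.0354
```

```bash
python3 - <<'E'
from h import *
plan([.6443,-.0347,0.06],82)
E
```

```text
n 3 dist [  -0.5   -1.3 -108.7] rv [ 0.  -0.2  0.4]
[-0.06, -0.01, 3.62, 0.0, -0.1, 0.1]
[-0.05, -0.01, 3.62, 0.0, -0.1, 0.1]
[-0.05, -0.01, 3.62, 0.0, -0.1, 0.1]
```

>>> apply_moves(
  plan=[
    [3,-0.1,0.1,3,0,-0.1,0.1],
    [3,0,0.1,3.5,0,-0.1,0.1],
    [3,0,0.1,3,0,0,0],
    [3,0,0,1.3,0,0,0],
    [3,0,0,0,0,0,0],
  ],
)

```text
t: 19.15
position: [0.6451, -0.0348, 0.0582]
eef_rot: [-179.9, 0.0, 82.2]
contact_force: [-0.5, -0.0, -2.4]
finger_gap: 0.0355
```

```bash
python3 - <<'E'
from h import *
plan([.6443,-.0347,0.032],82)
E
```

```text
n 1 dist [ -0.8   0.1 -26.2] rv [-0.1  0.   0.2]
[-0.0, -0.07, 2.62, -0.1, 0.0, 0.2]
```

>>> apply_moves(
  plan=[
    [3,0,-0.1,1.2,0,0,0],
    [3,0,0,0.8,0,0,0],
    [3,0,0,0.4,0,0,0],
    [3,0,-0.1,0.1,0.1,0,0],
    [3,0,0,0,0,0,0],
  ],
)

```text
t: 19.65
position: [0.6445, -0.0345, 0.0356]
eef_rot: [179.9, 0.0, 82.2]
contact_force: [0.2, -0.5, -3.3]
finger_gap: 0.0353
```

```bash
python3 - <<'E'
from h import *
plan([.6443,-.0347,0.0313],82)
E
```

```text
n 1 dist [-0.2 -0.2 -4.3] rv [0.1 0.  0.2]
[-0.02, -0.02, 0.43, 0.1, 0.0, 0.2]
```

>>> apply_moves(
  plan=[
    [3,0,0,0.3,0,0,0],
    [3,0,0,0.2,0,0,0],
    [3,0,-0.1,0.2,0.1,0,0],
    [3,0,0,0,0,0,0],
  ],
)

```text
t: 20.05
position: [0.6458, -0.0348, 0.0318]
eef_rot: [179.7, -0.0, 82.2]
contact_force: [0.3, 0.3, -3.1]
finger_gap: 0.0352
```

>>> apply_moves(
  plan=[
    [3,0,0,0.15,0.1,0,0],
    [4.5,0,0,0,0,0,0],
    [6.5,0,0,0,0,0,0],
    [8.5,0,0,0,0,0,0],
    [8.5,0,0,0,0,0,0],
  ],
)

```text
t: 20.55
position: [0.6467, -0.0352, 0.0313]
eef_rot: [179.7, -0.0, 82.1]
contact_force: [0.6, -0.4, -0.0]
finger_gap: 0.0845
```

>>> apply_moves(
  plan=[
    [8.5,0,0,-1,0.2,0,0],
    [8.5,0,0,-3,0.2,0,0],
    [8.5,0,0,-4,0,0,0],
    [8.5,0,0,-4,0,0,0],
    [8.5,0,0,-2,0,0,0],
  ],
)

```text
t: 21.05
position: [0.6446, -0.0353, 0.1743]
eef_rot: [-179.4, 0.1, 82.1]
contact_force: [0.0, -0.3, 0.9]
finger_gap: 0.085
```

```bash
python3 - <<'E'
from h import *
print(arm.read_state()['position'])
blob(.6443,-.0347,.0505,"w11")
plan([0.478,0.0735,0.17],91)
E
```

```text
[ 0.64460483 -0.03527854  0.17433293]
1209 [ 0.6465 -0.036   0.0625] 0.0585
n 5 dist [-167.8  109.    -7. ] rv [-0.4  0.  -8.9]
[1.7, -3.62, 0.16, -0.1, 0.0, -1.8]
[1.81, -3.57, 0.16, -0.1, 0.0, -1.8]
[1.92, -3.51, 0.15, -0.1, 0.0, -1.8]
[2.03, -3.45, 0.15, -0.1, 0.0, -1.8]
[2.13, -3.39, 0.14, -0.1, 0.0, -1.8]
```

View pics/w11.png

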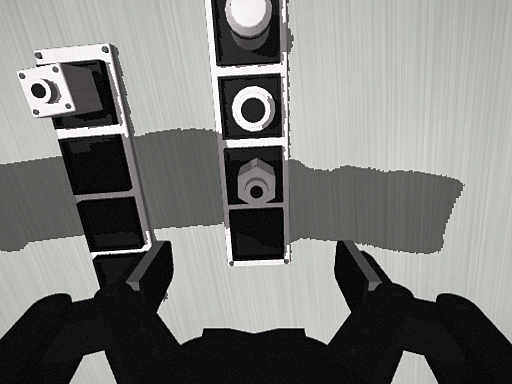

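The hex is in the third nest at (256,185), with its shoulder at 58.5 mm as expected. Last is the block.

>>> apply_moves(
  plan=[
    [8.5,1.7,-3.6,0.2,-0.1,0,-1.8],
    [8.5,1.8,-3.6,0.2,-0.1,0,-1.8],
    [8.5,1.9,-3.5,0.1,-0.1,0,-1.8],
    [8.5,2,-3.5,0,0,0,-1.8],
    [8.5,2,-3.2,0,0,0,-1.6],
  ],
)

```text
t: 21.6
position: [0.4786, 0.0699, 0.1753]
eef_rot: [179.5, 0.2, 90.9]
contact_force: [-0.1, 0.6, -0.1]
finger_gap: 0.0849
```

>>> apply_moves(
  plan=[
    [8.5,0,0,0,0,0,0],
  ],
)

```text
t: 21.7
position: [0.4743, 0.0727, 0.1755]
eef_rot: [179.7, 0.1, 91.1]
contact_force: [0.9, 1.5, 0.3]
finger_gap: 0.0851
```

```bash
python3 - <<'E'
from h import *
blob(.478,.0745,.054,"w12")
z=np.load("w12.npz"); d,K,T=z['d'],z['K'],z['T']
v,u=np.mgrid[:384,:512]; X=np.stack([(u-K[0,2])/K[0,0]*d,(v-K[1,2])/K[1,1]*d,d],-1)@T[:3,:3].T+T[:3,3]
m=(abs(X[...,0]-.478)<.033)&(abs(X[...,1]-.0745)<.033)&(X[...,2]>.059)&(X[...,2]<.067)
print(cv2.minAreaRect((X[m][:,:2]*1000).astype(np.float32)))
plan([0.478,0.0745,0.07],91)
E
```

```text
1728 [0.4778 0.0761 0.063 ] 0.0622
((477.91522216796875, 75.71371459960938), (39.95277786254883, 39.86420440673828), 2.4978322982788086)
n 3 dist [   1.3    3.  -106. ] rv [0.5 0.1 0. ]
[0.11, 0.02, 3.53, 0.2, 0.0, 0.0]
[0.1, 0.03, 3.53, 0.2, 0.0, 0.0]
[0.1, 0.03, 3.53, 0.2, 0.0, 0.0]
```

View pics/w12.png

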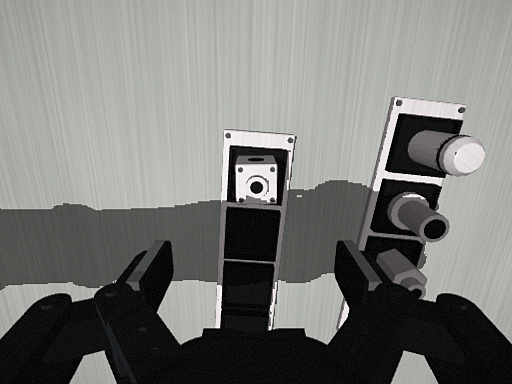

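The block measures 40 x 40 mm, centred at (0.478, 0.0757) with yaw 2.5°, and its boss shows at (257,187). Descending.

>>> apply_moves(
  plan=[
    [8.5,0.1,0,3.5,0.2,0,-0.5],
    [8.5,0.1,0,3.5,0.2,0,-0.5],
    [8.5,0.1,-0.1,3,0.1,0,-0.5],
    [8.5,0,0,0,0,0,0],
  ],
)

```text
t: 22.15
position: [0.4835, 0.0727, 0.0765]
eef_rot: [179.4, 0.1, 92.4]
contact_force: [-0.5, 0.1, 0.1]
finger_gap: 0.0849
```

```bash
python3 - <<'E'
from h import *
plan([0.478,0.0757,0.029],92.5)
E
```

```text
n 2 dist [ -5.5   3.  -47.5] rv [ 0.6  0.1 -0.1]
[0.17, -0.29, 2.37, 0.3, 0.0, -0.0]
[0.17, -0.28, 2.37, 0.3, 0.0, -0.0]
```

>>> apply_moves(
  plan=[
    [8.5,0.2,-0.5,2.2,0.3,0,0],
    [8.5,0.2,-0.4,1.8,0.3,0,0],
    [8.5,0,0,0.5,0,0,0],
    [8.5,0,0,0,0,0,0],
  ],
)

```text
t: 22.55
position: [0.4812, 0.0734, 0.0341]
eef_rot: [179.6, 0.1, 92.1]
contact_force: [0.5, 0.2, -0.1]
finger_gap: 0.085
```

```bash
python3 - <<'E'
from h import *
plan([0.478,0.0757,0.029],92.5)
E
```

```text
n 1 dist [-3.2  2.3 -5.1] rv [ 0.4  0.2 -0.4]
[0.24, -0.31, 0.5, 0.4, 0.2, -0.4]
```

>>> apply_moves(
  plan=[
    [8.5,0.2,-0.4,0.5,0.4,0.1,-0.4],
    [6,0,0,0,0,0,0],
    [3.4,0,0,0,0,0,0],
    [3.4,0,0,0,0,0,0],
    [3.4,0,0,0,0,0,0],
  ],
  force=40,
)

```text
t: 23.05
position: [0.4798, 0.0751, 0.0324]
eef_rot: [179.7, -0.0, 92.4]
contact_force: [-0.9, 0.3, -1.8]
finger_gap: 0.0394
```

>>> apply_moves(
  plan=[
    [3.4,0,0,0,0,0,0],
    [3.4,0,0,0,0,0,0],
  ],
)

```text
t: 23.25
position: [0.4796, 0.0752, 0.0325]
eef_rot: [179.7, -0.0, 92.5]
contact_force: [-0.8, 0.1, -2.1]
finger_gap: 0.0393
```

>>> apply_moves(
  plan=[
    [3.4,0,0,-1,0,0,0],
    [3.4,0,0,-3,0,0,0],
    [3.4,0,0,-4,0,0,0],
    [3.4,0,0,-3.5,0,0,0],
    [3.4,0,0,-2,0,0,0],
  ],
)

```text
t: 23.75
position: [0.4762, 0.0741, 0.171]
eef_rot: [-179.8, 0.1, 92.4]
contact_force: [0.3, 0.7, -2.5]
finger_gap: 0.0393
```

```bash
python3 - <<'E'
from h import *
K,T=cam("wrist"); im,d=arm.capture("wrist"); cv2.imwrite("pics/w13.png",im[:,:,::-1])
plan([.638,-.1064,0.17],85)
E
```

```text
n 6 dist [ 160.5 -180.6   -3.4] rv [0.  0.1 7.4]
[-3.12, 2.55, 0.06, 0.0, 0.0, 1.2]
[-3.06, 2.61, 0.06, 0.0, 0.0, 1.2]
[-3.01, 2.68, 0.06, 0.0, 0.0, 1.2]
[-2.95, 2.74, 0.06, 0.0, 0.0, 1.2]
[-2.89, 2.81, 0.06, 0.0, 0.0, 1.2]
[-2.83, 2.87, 0.06, 0.0, 0.0, 1.2]
```

View pics/w13.png

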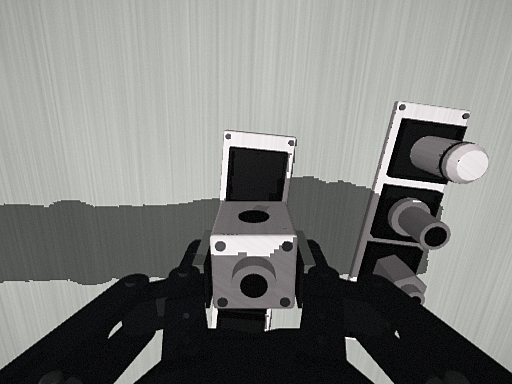

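The block is held square and upright, boss at (253,283). Moving to the right-end nest.

>>> apply_moves(
  plan=[
    [3.4,-2,1.7,0,0,0,1.2],
    [3.4,-3.1,2.6,0,0,0,1.2],
    [3.4,-3,2.7,0,0,0,1.2],
    [3.4,-3,2.7,0,0,0,1.2],
    [3.4,-2.9,2.8,0,0,0,1.2],
  ],
)

```text
t: 24.3
position: [0.6026, -0.0629, 0.1768]
eef_rot: [-180.0, -0.3, 86.9]
contact_force: [0.7, 0.7, -2.7]
finger_gap: 0.0391
```

>>> apply_moves(
  plan=[
    [3.4,-2.7,2.6,0,0,0,1.2],
    [3.4,-1,1,0,0,0,0],
    [3.4,0,0,0,0,0,0],
  ],
)

```text
t: 24.6
position: [0.6385, -0.1102, 0.1758]
eef_rot: [-180.0, -0.0, 85.2]
contact_force: [-1.0, -0.3, -2.8]
finger_gap: 0.0395
```

```bash
python3 - <<'E'
from h import *
plan([.638,-.1064,0.06],85)
E
```

```text
n 3 dist [  -0.5    3.8 -115.8] rv [-0.  -0.   0.2]
[0.12, -0.02, 3.86, -0.0, -0.0, 0.1]
[0.12, -0.03, 3.86, -0.0, -0.0, 0.1]
[0.12, -0.03, 3.86, -0.0, -0.0, 0.1]
```

>>> apply_moves(
  plan=[
    [3.4,0.1,0,3,0,0,0],
    [3.4,0.1,0.1,3.8,0,0,0],
    [3.4,0.1,0.1,3,0,0,0],
    [3.4,0,0,1.6,0,0,0],
    [3.4,0,0,0,0,0,0],
  ],
)

```text
t: 25.1
position: [0.6382, -0.1038, 0.0592]
eef_rot: [-179.9, -0.1, 85.3]
contact_force: [0.6, 0.1, -1.8]
finger_gap: 0.0397
```

```bash
python3 - <<'E'
from h import *
plan([.638,-.1064,0.0325],85)
E
```

```text
n 1 dist [ -0.2  -2.6 -26.7] rv [-0.1 -0.1  0.3]
[-0.27, 0.01, 2.67, -0.1, -0.1, 0.3]
```

>>> apply_moves(
  plan=[
    [3.4,-0.3,0,1.2,0,0,0],
    [3.4,0,0,0.8,0,0,0],
    [3.4,0,-0.1,0.4,0,0,0],
    [3.4,0,0,0.4,0,0,0],
    [3.4,0,0,0,0,0,0],
  ],
)

```text
t: 25.6
position: [0.6378, -0.1057, 0.0327]
eef_rot: [179.9, -0.1, 85.4]
contact_force: [-0.2, -1.0, -1.9]
finger_gap: 0.0397
```

```bash
python3 - <<'E'
from h import *
plan([.638,-.1064,0.0325],85)
E
```

```text
n 1 dist [ 0.2 -0.7 -0.2] rv [ 0.1 -0.1  0.4]
[-0.07, 0.02, 0.02, 0.1, -0.1, 0.4]
```

>>> apply_moves(
  plan=[
    [3.4,0,0,0.1,0,0,0],
    [4.5,0,0,0,0,0,0],
    [6.5,0,0,0,0,0,0],
    [8.5,0,0,0,0,0,0],
    [8.5,0,0,0,0,0,0],
  ],
)

```text
t: 26.1
position: [0.6395, -0.1062, 0.0336]
eef_rot: [179.7, -0.1, 85.4]
contact_force: [-0.2, -0.6, -0.3]
finger_gap: 0.0847
```

>>> apply_moves(
  plan=[
    [8.5,0,0,-1,0.1,0,0],
    [8.5,0,0,-3,0.1,0,0],
    [8.5,0,0,-4,0,0,0],
    [8.5,0,0,-4,0,0,0],
    [8.5,0,0,-4,0,0,0],
  ],
)

```text
t: 26.6
position: [0.6358, -0.1058, 0.1951]
eef_rot: [-179.4, -0.1, 85.3]
contact_force: [0.3, -0.3, 0.3]
finger_gap: 0.085
```

>>> apply_moves(
  plan=[
    [8.5,0,-2,-4,0,0,0],
    [8.5,0,-4,-4,0,0,0],
    [8.5,0,-4,-2,0,0,0],
    [8.5,0,-1,0,0,0,0],
    [8.5,0,0,0,0,0,0],
  ],
)

```text
t: 27.1
position: [0.5307, -0.0993, 0.3042]
eef_rot: [179.7, -0.1, 85.3]
contact_force: [0.8, -0.1, 0.3]
finger_gap: 0.0851
```

```bash
python3 - <<'E'
from h import *
c=np.array([.6475,.0012]); y=np.array([np.sin(np.radians(5.1)),np.cos(np.radians(5.1))]); x=np.array([y[1],-y[0]])
K,T=cam("wrist"); im,d=arm.capture("wrist"); cv2.imwrite("pics/w14.png",im[:,:,::-1])
v,u=np.mgrid[:384,:512]; X=np.stack([(u-K[0,2])/K[0,0]*d,(v-K[1,2])/K[1,1]*d,d],-1)@T[:3,:3].T+T[:3,3]
for n,k,lo in [("can",.108,.072),("flange",.036,.06),("hex",-.036,.064),("block",-.108,.059)]:
    p=c+k*y; m=(abs(X[...,0]-p[0])<.035)&(abs(X[...,1]-p[1])<.035)&(X[...,2]>lo)&(X[...,2]<.1); q=X[m]
    if len(q): 
        e=((q.max(0)+q.min(0))/2)[:2]-p; print(n,len(q),(e@x*1000).round(1),(e@y*1000).round(1),np.median(q[:,2]).round(4),q[:,2].max().round(4))
for n in ("top","scene"):
    im,_=arm.capture(n); cv2.imwrite(f"pics/{n}_end.png",im[:,:,::-1])
K,T=cam("top")
for g in arm.pinpoint("top","gauge")[:1]: print(g,unproj(g['at'],K,T,0))
print(arm.read_state()['t'],arm.read_state()['position'])
E
python3 -c "
import cv2,numpy as np
a=cv2.imread('pics/top_end.png')[110:280,100:420];b=cv2.imread('pics/w14.png')
cv2.imwrite('pics/end.png',np.hstack([cv2.resize(a,(400,212)),cv2.resize(b,(283,212))]))"
```

```text
flange 545 2.1 -1.6 0.0682 0.0708
hex 250 1.9 -1.0 0.0721 0.0745
block 801 0.4 1.5 0.0622 0.0727
{'at': [383.2, 205.3], 'conf': 0.69} [[ 0.52720335 -0.36846532  0.        ]]
27.3 [ 0.53230331 -0.09905331  0.30188633]
```

View pics/w14.png

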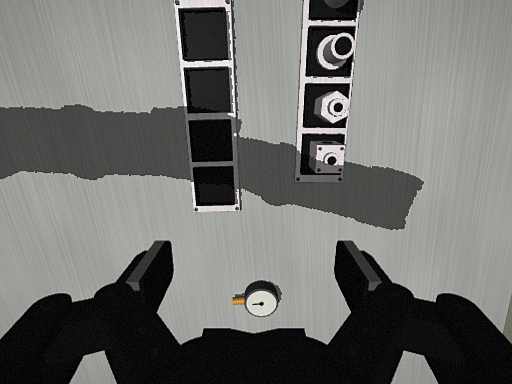

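View pics/top_end.png

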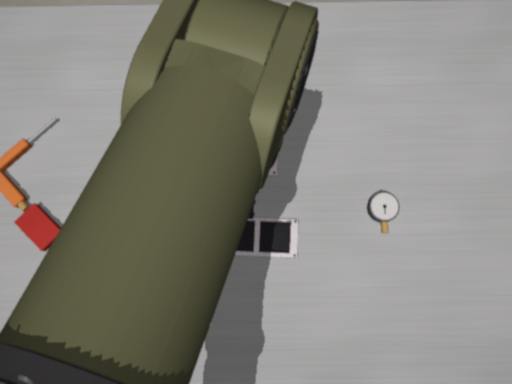

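The wrist view shows flange, hex and block seated at (335,50), (330,105) and (328,157). The gauge is still at (384,207) in the top view. The canister is cut off at the top edge, so I'll check it in the scene picture.

View pics/scene_end.png

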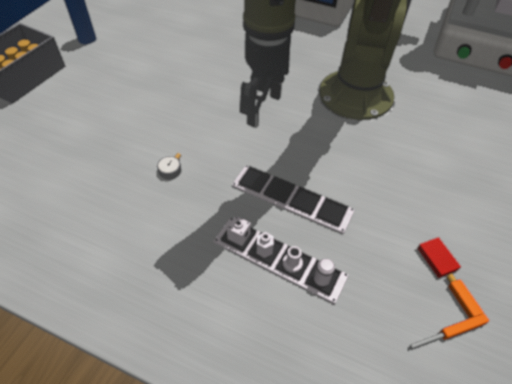

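All four stand upright in reversed order: block (238,233), hex (265,243), flange (293,258), canister (325,272). The full rack is empty, the gauge is at (169,166) as before, and the gripper is clear.

```bash
python3 -c "
from workcell import arm
print(arm.hand_in())"
```

```text
the job is handed in; nothing more can be done
None
```

I moved all four housings to the empty rack in reverse order and handed the job in. From the robot's left they now stand canister, flange, hex, block. On the full rack they stood block, hex, flange, canister.

- **Position:** wrist depth put the flange, hex and block within about 2 mm of their nest centres, at the right top heights. The canister was cut off in that last wrist view. It measured within about 3 mm just after I placed it, and the final scene picture shows it upright.
- **Gauge and gripper:** the gauge shows at the same place in the top and scene pictures. The network's two readings of it differ by about 7 mm, which I take as detection noise. The gripper ended clear of everything, at about 27 s of the 106 s allowed.
- **Set-down contact:** the force reading did not clearly show when a housing touched the nest floor. I judged each set-down by matching its pick-up height, then confirmed it by the height measured after release.

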